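# Finger check of a calibration bath's sprung seat collar

## Task

Check by feel the black sprung seat collar round the test well of the bath: with the gripper closed, touch down lightly on top of the collar beside the brass probe gland, run the fingertips clockwise (seen from above) all the way round the collar's top and back to the gland, then lift straight off there so that the collar springs back up. Stay on the collar and in contact the whole way, with the collar never let up in mid-course and never pressed down to its stop. Nothing is to be gripped or lifted, and the two thermometers and the black well plug lying by are to be left undisturbed.

Things in the scene. Friction and masses are not known exactly. Their poses are not given: they have to be found in the camera images.
- collar (a joint): the black ring standing out of the white disc: outer diameter 110, inner 78, flat top 16 mm wide, captive on springs. Value in m: 0 up at rest, growing as it is pushed straight down, stop at 0.008. 1.25 N per mm, 10 N at the stop. It stays level wherever it is pressed and springs up when let go. Pulled upwards it goes negative (to -0.010)
- collar_centre (a point): centre of the collar's circle at the height of its top when up at rest (74 mm above the steel deck z = 0, 24 mm above the cream plate, 20 mm above the white disc); z up, x towards the brass gland. Fixed: it does not go down with the collar. Inside the collar is the open dark well, 70 mm deep
- collar_q0 (a point): fixed point at the middle of the collar's 16 mm wide top face (radius 47 mm from collar_centre), at the height of the top at rest, next to the brass gland: start and finish of the round
- collar_q1 (a point): as collar_q0, a quarter turn clockwise (seen from above) from it: first quarter of the round
- collar_q2 (a point): as collar_q0, straight across from the gland: half way round
- collar_q3 (a point): as collar_q0, three quarters of a turn clockwise from it
- bath: fixed bath top on the steel deck. Origin on the well's axis at deck level; axes level, z up. Cream plate x -180 to 180, y -200 to 250 mm, its top 50 mm above the deck; next to it at y = -210 mm stands the front of the grey controller box (x -160 to 160, y -410 to -210 mm, top 250 mm above the deck, cap on it 272 mm)
- insert: fixed white disc, diameter 172, 4 mm thick, on the cream plate about the well; origin at its centre on its underside, x towards the gland. The gland on it is a round brass boss of diameter 22 mm, 72 mm from the centre, with a brass block and short steel stem outwards to 109 mm; its top is 11 mm below the collar's top at rest, so fingertips on the collar pass above it
- thermometer_a: a pale lilac hand-held infrared thermometer lying on the cream plate, a loose bystander, not to be touched: rounded body 115 x 46 x 40 mm high with a stub nose 22 mm longer at its +x end, dark window and small buttons on top, 130 g; origin at the middle of its underside, x along its length
- thermometer_b: a pale lilac hand-held infrared thermometer lying on the cream plate, a loose bystander, not to be touched: rounded body 115 x 46 x 40 mm high with a stub nose 22 mm longer at its +x end, dark window and small buttons on top, 130 g; origin at the middle of its underside, x along its length
- plug: black well plug standing on the cream plate, a loose bystander, not to be touched: round, foot diameter 72, flange diameter 88, knob diameter 32, 58 mm high, 160 g; origin at the centre of its underside, z up
There are look-alikes about, which are no part of the job. Leave any green or turquoise look-alike of the insert alone.

How it is judged (in metres and radians):
On the way, in this order (a step that is already met when the one before it is completed fails the run):
1. touched down on the collar beside the gland, pressing it in a little (horizontal distance between the grasp point and collar_q0 below 0.014 m and value of joint collar above 0.0006 m), for 0.1 s.
2. traced a quarter of the round, collar still pressed (horizontal distance between the grasp point and collar_q1 below 0.014 m and value of joint collar above 0.0006 m), for 0.1 s.
3. traced half of the round (horizontal distance between the grasp point and collar_q2 below 0.014 m and value of joint collar above 0.0006 m), for 0.1 s.
4. traced three quarters of the round (horizontal distance between the grasp point and collar_q3 below 0.014 m and value of joint collar above 0.0006 m), for 0.1 s.
5. traced all the way back to the gland (all of step 1), for 0.1 s.
At the end, for the whole second after the job is handed in: after the round was traced in order, the collar has sprung back up (within 0.5 mm of rest) and both thermometers and the plug stand upright, still, within 8 mm of where they started (value of joint collar between -0.001 and 0.0005 m and distance of each of thermometer_a, thermometer_b, plug from where it was at the start of the episode below 0.008 m and angle between each of thermometer_a, thermometer_b, plug's own z axis and vertical below 0.1 rad and linear speed of each of thermometer_a, thermometer_b, plug below 0.02 m/s); the robot touches nothing.
It fails at once if the collar was pressed down to its stop (more than 7.5 mm) (value of joint collar above 0.0075 m).
It fails at once if the collar was pulled up (more than 3 mm) (value of joint collar below -0.003 m).
It fails at once if the fingertips came off the collar in mid-course: tips over the well or collar, less than 12 mm above the collar's top and more than 25 mm from the gland's place on it, without pressing the collar (value of joint collar below 0.0003 m and z of the grasp point in the frame of collar_centre below 0.031 m and horizontal distance between the grasp point and collar_centre below 0.06 m and horizontal distance between the grasp point and collar_q0 above 0.025 m).
It fails at once if the fingertips strayed off the collar's top while pressing it (tool axis under 35 mm or over 59 mm from the collar's centre) (value of joint collar above 0.0006 m and (horizontal distance between the grasp point and collar_centre below 0.035 m or horizontal distance between the grasp point and collar_centre above 0.059 m)).
It fails at once if a thermometer or the plug was moved, lifted or tipped (more than 8 mm or 0.1 rad) (distance of any of thermometer_a, thermometer_b, plug from where it was at the start of the episode above 0.008 m or angle between any of thermometer_a, thermometer_b, plug's own z axis and vertical above 0.1 rad).
It also fails if it takes over 64 s, if anything falls off the work surface, if the arm or the gripper's body presses on something with over 40 N, if the wrist force passes 120 N, or if a joint passes its speed limit or range.

## Robot

A 6-joint arm with a two-finger parallel gripper is mounted at the origin on the work surface. World frame = base frame: x ahead of the robot, y to its left, z up, the work surface at z = 0. Lengths are in mm, angles in rad, forces in N, time in s.
With the tool pointing down it reaches from about 300 to 825 mm from the base axis. Payload 5.4 kg.
Tool frame: the origin (TCP) lies midway between the tips of the shut fingers; the grasp point (between the pads) lies 19 mm behind it; z points along the fingers, y is the line along which they close (so a half turn about z gives the same grasp; the last joint's range is limited). The gripper opens to 92 mm and grips with 3 to 60 N. Pads are 20 mm wide; open, the fingers measure 128 mm over their backs; the gripper's body (75 mm by 189 mm) begins 69 mm behind the grasp point.
Start: joints at [0.897, 0.158, 1.597, -0, 1.386, -0.21], TCP at [257.233, 514.235, 214.601] pointing down, gripper open.
Joint ranges: [-2.91, 2.91], [-0.94, 2.29], [0.18, 2.7], [-1.29, 4.43], [0.17, 2.64], [-3, 3]. Speed limits (rad/s): [2.57, 2.57, 3.14, 3.14, 3.14, 3.14].

## Interface

Orientations are given as a unit quaternion [w, x, y, z].
In Python, from bench import manip gives the robot as it stands.
- The arm moves only by the tool arm_command, never from a script. Its argument "motion" is a list of rows, each a list of 3 entries, a list of its own where there are three numbers: the turn, a rotation vector about the tool's x, y, z in rad, then the shift along the tool's x, y, z in cm, then the closure, from -1 (fully open) to 1 (shut). A call has 1 to 10 rows; each row is the pose to reach, as a shift and turn from the pose commanded when the call began, along the tool's axes at that moment; what a row does not reach only later rows make up. A row lasts 1/10 s, in which the tool goes at most 50 mm and 8.59 degrees, less where a joint would pass 70% of its speed; a pose out of reach is approached as far as the arm can. A call with a gripper value outside its range is refused whole. The fingers move at their own pace and stop on an object; the grip force is fixed at half the most. Time passes only in rows, so rows that repeat a pose let the fingers close. It gives the time, the measured TCP pose, the force, the opening and the grip force at its end, in the units of the state.
- manip.sense(): the state, without advancing time (a new reading comes with each control period).
- manip.get_image(name): name is "scene" or "top" or "wrist"; returns a dict with "frame" (384x512x3 uint8, red, green, blue), "K" (3x3 intrinsics, pixels), "world_to_cam" (4x4, takes a point from world to camera coordinates). Camera axes: x right, y up, looking along -z (the intrinsics and any distortion apply to the point x, -y, -z); pixel columns grow to the right and rows downward; lengths in mm; the calibration is good to about 2 mm. The wrist camera is an equidistant fisheye: a pixel r from the principal point sees the ray r / f radians off the axis. A picture is of the moment at which its call begins. There is no depth.
- manip.close_job(): hands the job in; it is judged then, once.
The state is a dict: "time": time; "joints": joint angles; "qd": joint speeds; "effort": joint torques, N m; "tool_pos": TCP position; "tcp_rot": TCP orientation; "ft_force": force on the tool from outside, world axes, zero at the start; "ft_torque": the same for the moment, N m; "width": opening from 0.0 (shut) to 1.0 (fully open); "grasp_force": force on a finger pad.
Only numpy, scipy, OpenCV 4.12 (cv2) and the standard library are available. Lean on these libraries where they do the work, as an engineer would, in place of code of your own. Each camera call takes 0.05 s, during which the arm holds its last target. There are 200 camera calls.

## Working session

There is one attempt and no reset: what is moved stays moved. The work goes in short steps, Python scripts to look and compute and a tool call to move; the robot and the scene stay as the last step left them, time stands still between calls to the robot, and variables do not carry over. Pictures are saved under pics/ and viewed, at most 10 in all, crops included, and the job is handed in when it is done.

Besides the shell and the picture viewer there is one more tool, called in YAML: its name, and indented under it one key for each argument. arm_command: Moves the arm, as the interface text tells. Its arguments: {"type":"object","properties":{"motion":{"type":"array","items":{"type":"array"}}},"required":["motion"]}

```bash
mkdir -p pics; cat > h.py <<'E'
from bench import manip
import numpy as np, cv2
def snap(n,f):
    d=manip.get_image(n); cv2.imwrite('pics/'+f+'.png',d['frame'][:,:,::-1]); np.savez('pics/'+f+'.npz',K=d['K'],T=d['world_to_cam'],F=d['frame']); return d
def plane(f,uv,z):
    d=np.load('pics/'+f+'.npz');K,T=d['K'],d['T']
    uv=np.atleast_2d(np.array(uv,float)); r=np.c_[uv,np.ones(len(uv))]@np.linalg.inv(K).T
    r=r*[1,-1,-1]; R=T[:3,:3]; c=-R.T@T[:3,3]; w=r@R
    return c+w*((z-c[2])/w[:,2])[:,None]
def proj(f,P):
    d=np.load('pics/'+f+'.npz');K,T=d['K'],d['T']
    p=np.atleast_2d(P)@T[:3,:3].T+T[:3,3]; p=p*[1,-1,-1]; q=p@K.T
    return q[:,:2]/q[:,2:]
E
python3 - <<'E'
from h import *
a=snap('top','t0');b=snap('scene','s0')
cv2.imwrite('pics/both.png',cv2.resize(np.hstack([a['frame'],b['frame']])[:,:,::-1],None,fx=.78,fy=.78))
big=cv2.resize(a['frame'],(800,600),interpolation=cv2.INTER_CUBIC);cv2.imwrite('pics/t0b.png',big[:,:,::-1])
print(manip.sense()); print(a['K'],a['world_to_cam'])
E
```

```text
{'time': 0.1, 'joints': array([ 8.96867849e-01,  1.58970644e-01,  1.59809232e+00,  2.38784092e-05,
        1.38623587e+00, -2.10116210e-01]), 'qd': array([-5.15861133e-04, -1.13933442e-03, -3.61435909e-03,  8.40480144e-05,
        4.81367696e-04, -1.21175091e-03]), 'effort': array([ 1.92759026e-04, -3.86506605e+01, -3.22959495e+01,  7.02654175e-02,
        3.39759258e-02, -8.63498985e-05]), 'tool_pos': array([256.88938142, 513.78804883, 213.73304344]), 'tcp_rot': array([-3.75531955e-04,  2.29835105e-01,  9.73229211e-01, -7.66079226e-04]), 'ft_force': array([0.21633313, 0.76249881, 0.28493234]), 'ft_torque': array([-0.01184259, -0.0120249 , -0.02275481]), 'grasp_force': 0.0, 'width': 1.0011131505190385}
[[355.8593754    0.         251.39896428]
 [  0.         355.8593754  196.75167484]
 [  0.           0.           1.        ]] [[-2.42046918e-02 -9.99498070e-01 -2.04387131e-02  1.73671098e+02]
 [ 9.99024308e-01 -2.49385553e-02  3.64485978e-02 -4.74677396e+02]
 [-3.69400152e-02 -1.95365441e-02  9.99126498e-01 -8.25016249e+02]
 [ 0.00000000e+00  0.00000000e+00  0.00000000e+00  1.00000000e+00]]
```

View pics/t0b.png

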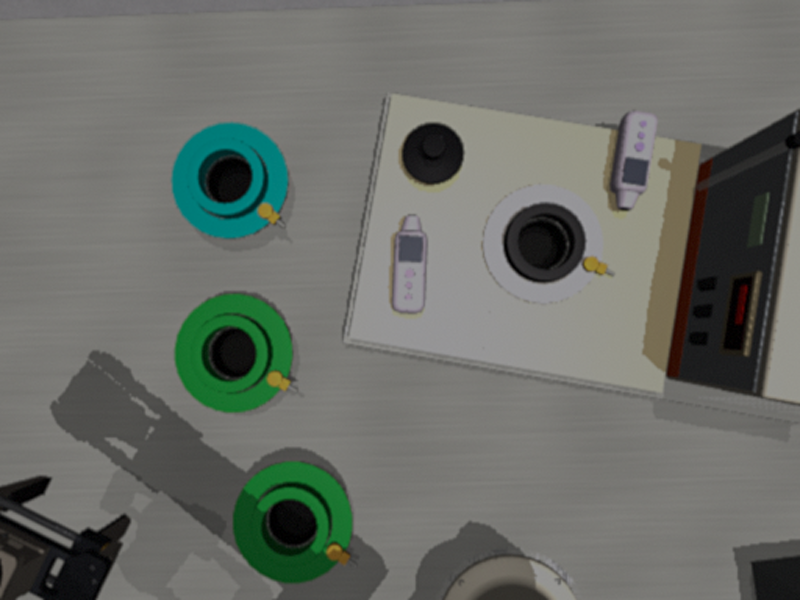

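View pics/s0.png

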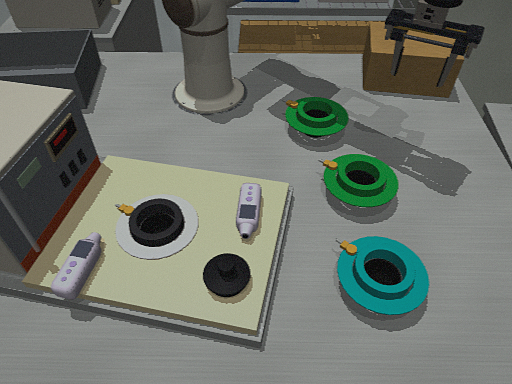

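The top view (800x600) shows four candidates. The turquoise insert (231,180) and the two green ones (235,352) and (293,521) are look-alikes. The white disc with the black collar (543,243), with its gland at (595,266), fits the description, so I'll check it in a close crop.

```bash
python3 - <<'E'
from h import *
F=np.load('pics/t0.npz')['F'];c=F[105:205,295:405]
cv2.imwrite('pics/crop.png',cv2.resize(c,None,fx=6,fy=6,interpolation=cv2.INTER_CUBIC)[:,:,::-1])
S=np.load('pics/s0.npz')
# initial fit: white disc mask
hsv=cv2.cvtColor(F,cv2.COLOR_RGB2HSV)
m=((hsv[...,1]<25)&(hsv[...,2]>140)).astype(np.uint8)
m[:,:300]=0;m[:105]=0;m[205:]=0;m[:,395:]=0
cs=max(cv2.findContours(m,cv2.RETR_EXTERNAL,cv2.CHAIN_APPROX_NONE)[0],key=cv2.contourArea)
e=cv2.fitEllipse(cs);print(e,plane('t0',e[0],54))
g=((hsv[...,1]>150)&(hsv[...,0]>12)&(hsv[...,0]<32)).astype(np.uint8);g[:,:360]=0;g[:150]=0;g[190:]=0;g[:,395:]=0
ys,xs=np.nonzero(g);print(xs.mean(),ys.mean(),plane('t0',[xs.mean(),ys.mean()],62))
E
```

```text
((343.2923278808594, 158.3006134033203), (99.71637725830078, 118.43706512451172), 149.72828674316406) [[557.57170719 -45.15325666  54.        ]]
379.6989247311828 169.3548387096774 [[ 529.96829211 -121.79928563   62.        ]]
```

View pics/crop.png

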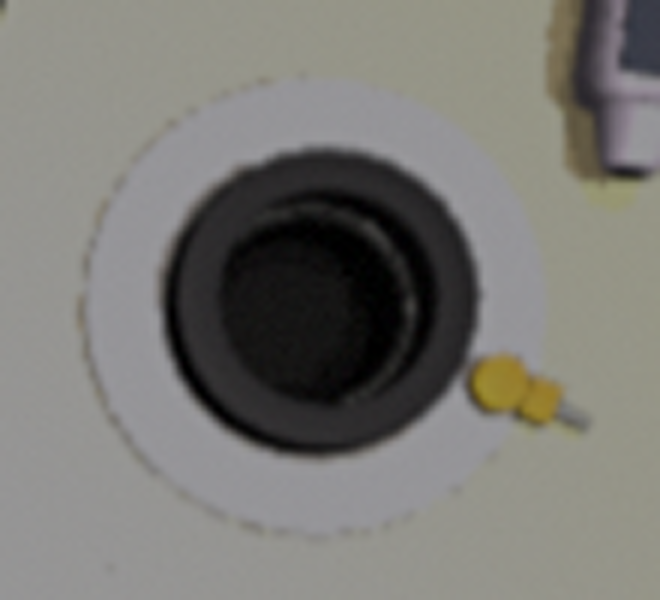

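The close crop confirms it. It shows the white disc spanning crop px x 83–545 and y 75–537, the black collar top centred near (324,297), and the brass boss at (499,383), lower right. The thermometer nose is at upper right.

```bash
python3 - <<'E'
from h import *
c=lambda x,y:[295+(x+.5)/6-.5,105+(y+.5)/6-.5]
d=plane('t0',c(314,306),54)[0];k=plane('t0',c(324,297),74)[0];b=plane('t0',c(499,383),63)[0]
print('disc',d,'collar',k,'boss',b,np.linalg.norm(b-d),np.degrees(np.arctan2(*(b-d)[[1,0]])),np.degrees(np.arctan2(*(b-k)[[1,0]])))
# overlays of the mean centre in both views
m=(d+k)/2; a=np.arctan2(*(b-m)[[1,0]]); t=np.linspace(0,2*np.pi,200)
ring=lambda r,z:np.c_[m[0]+r*np.cos(t),m[1]+r*np.sin(t),0*t+z]
out=[]
for n,x0,y0 in(('t0',315,105),('s0',95,180)):
    F=np.load(f'pics/{n}.npz')['F'];s=5
    im=cv2.resize(F[y0:y0+100,x0-20 if n=='t0' else x0:][:,:110 if n=='t0' else 120],None,fx=s,fy=s,interpolation=cv2.INTER_CUBIC)[:,:,::-1].copy()
    ox=x0-20 if n=='t0' else x0
    for R,z,col in((86,54,(0,0,255)),(55,74,(0,255,0)),(39,74,(255,255,0))):
        p=((proj(n,ring(R,z))-[ox,y0]+.5)*s-.5).round().astype(int);cv2.polylines(im,[p],True,col,1)
    q=(proj(n,[m[0]+72*np.cos(a),m[1]+72*np.sin(a),63])[0]-[ox,y0]+.5)*s
    cv2.circle(im,tuple(int(v) for v in q),3,(255,0,255),-1); out.append(cv2.resize(im,None,fx=.69,fy=.69) if 0 else im)
w=max(o.shape[1] for o in out);out=[cv2.copyMakeBorder(o,0,0,0,w-o.shape[1],0) for o in out]
im=np.hstack(out);cv2.imwrite('pics/ov.png',cv2.resize(im,None,fx=.66,fy=.66,interpolation=cv2.INTER_AREA));print(im.shape,m,np.degrees(a))
E
```

```text
disc [563.41721385 -53.36762879  54.        ] collar [563.66337696 -52.03795591  74.        ] boss [ 532.03671626 -117.297865     63.        ] 71.78308108877583 -116.14435936764907 -115.85604326274728
(500, 1200, 3) [563.54029541 -52.70279235  64.        ] -115.9988944734702
```

View pics/ov.png

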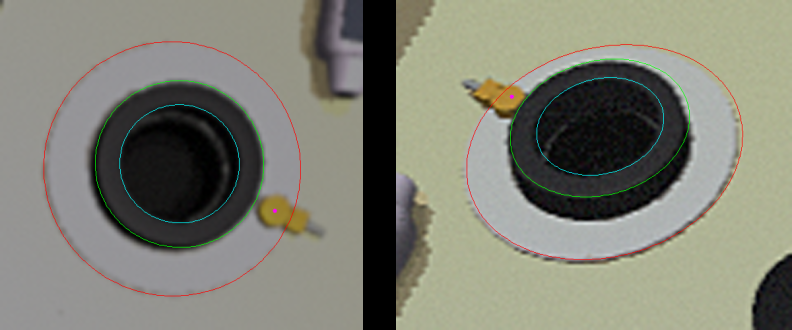

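The overlay fits both views. The collar centre is about (563.5,-52.5), and the gland lies at -116°. I'll start moving: close the gripper, turn the tool axes onto the world axes (tool x = +y, tool y = +x), and go halfway.

arm_command:
  motion:
    - [[0, 0, 0.138], [-3.3, -2.6, 0], 1]
    - [[0, 0, 0.277], [-6.6, -5.2, 0], 1]
    - [[0, 0, 0.415], [-9.9, -7.8, 0], 1]
    - [[0, 0, 0.554], [-13.2, -10.4, 0], 1]
    - [[0, 0, 0.692], [-16.5, -13, 0], 1]
    - [[0, 0, 0.83], [-19.8, -15.6, 0], 1]
    - [[0, 0, 0.969], [-23.1, -18.2, 0], 1]
    - [[0, 0, 1.107], [-26.4, -20.8, 0], 1]
    - [[0, 0, 1.107], [-26.4, -20.8, 0], 1]
    - [[0, 0, 1.107], [-26.4, -20.8, 0], 1]

```text
time: 1.1
tool_pos: [400.2, 209.7, 214.3]
tcp_rot: [-0.0, 0.707, 0.707, -0.0]
ft_force: [-0.4, 0.2, -0.5]
width: 0.154
grasp_force: 0.0
```

arm_command:
  motion:
    - [[0, 0, 0], [-3.8, 1.8, 0.5], 1]
    - [[0, 0, 0], [-7.6, 3.6, 1.5], 1]
    - [[0, 0, 0], [-11.4, 5.4, 2.5], 1]
    - [[0, 0, 0], [-15.2, 7.2, 3.5], 1]
    - [[0, 0, 0], [-19, 9, 4.5], 1]
    - [[0, 0, 0], [-22.8, 10.8, 5.5], 1]
    - [[0, 0, 0], [-26.6, 12.6, 7], 1]
    - [[0, 0, 0], [-30.5, 14.3, 8.5], 1]
    - [[0, 0, 0], [-30.5, 14.3, 8.5], 1]
    - [[0, 0, 0], [-30.5, 14.3, 8.5], 1]

```text
time: 2.1
tool_pos: [543.1, -93.5, 128.8]
tcp_rot: [-0.001, 0.707, 0.708, -0.0]
ft_force: [0.3, -0.7, 0.0]
width: 0.003
grasp_force: 0.0
```

```bash
python3 - <<'E'
from h import *
s=manip.sense();print(s['tool_pos'],s['ft_force'],s['width'])
a=snap('top','t1');b=snap('scene','s1');c=snap('wrist','w1')
A=a['frame'][70:270,240:512];B=b['frame'][120:320,20:292]
cv2.imwrite('pics/v1.png',cv2.resize(np.vstack([np.hstack([A,B])]),(800,294),interpolation=cv2.INTER_CUBIC)[:,:,::-1])
E
```

```text
[543.06075641 -93.52464619 128.75454709] [ 0.29017535 -0.72938629  0.04930499] 0.0025355554253667853
```

View pics/v1.png

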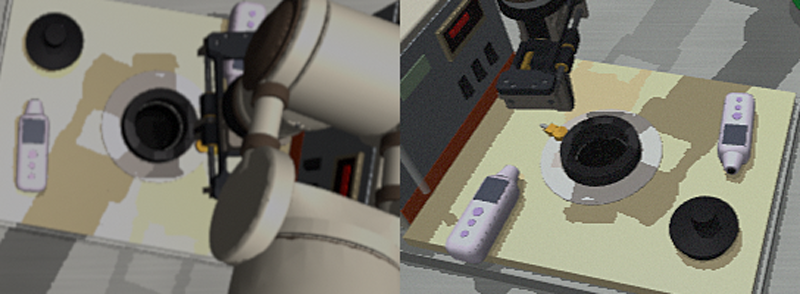

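View pics/w1.png

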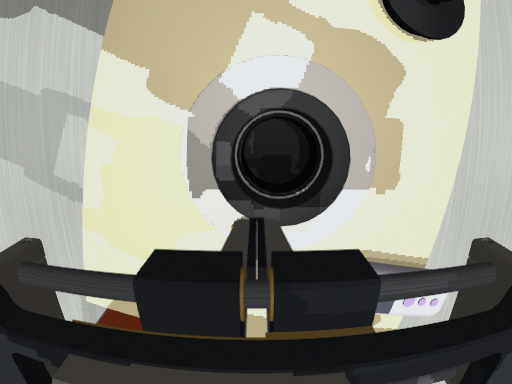

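The tool is above the gland-side of the collar with the fingers shut. The wrist view shows the tips at (257,225), on the collar's gland edge. I'll descend to about 5 mm above it.

arm_command:
  motion:
    - [[0, 0, 0], [0, 0, 1], 1]
    - [[0, 0, 0], [0, 0, 2], 1]
    - [[0, 0, 0], [0, 0, 3], 1]
    - [[0, 0, 0], [0, 0, 4], 1]
    - [[0, 0, 0], [0, 0, 4.7], 1]
    - [[0, 0, 0], [0, 0, 5], 1]
    - [[0, 0, 0], [0, 0, 5], 1]
    - [[0, 0, 0], [0, 0, 5], 1]

```text
time: 3.05
tool_pos: [543.6, -95.1, 79.9]
tcp_rot: [0.0, 0.707, 0.707, 0.0]
ft_force: [-0.2, -0.0, 0.3]
width: 0.005
grasp_force: 0.0
```

arm_command:
  motion:
    - [[0, 0, 0], [0, 0, 0.1], 1]
    - [[0, 0, 0], [0, 0, 0.2], 1]
    - [[0, 0, 0], [0, 0, 0.3], 1]
    - [[0, 0, 0], [0, 0, 0.4], 1]
    - [[0, 0, 0], [0, 0, 0.5], 1]
    - [[0, 0, 0], [0, 0, 0.5], 1]
    - [[0, 0, 0], [0, 0, 0.5], 1]

```text
time: 3.75
tool_pos: [543.3, -94.9, 74.6]
tcp_rot: [-0.0, 0.707, 0.707, -0.0]
ft_force: [0.7, 0.8, 1.5]
width: 0.005
grasp_force: 0.0
```

```bash
python3 - <<'E'
from h import *
for i in range(6):
    s=manip.sense();print(s['tool_pos'].round(2),s['ft_force'].round(2)); manip.get_image('wrist')
E
```

```text
[543.27 -94.88  74.55] [0.72 0.85 1.51]
[543.32 -94.89  74.62] [ 0.19 -0.08 -0.26]
[543.32 -94.9   74.64] [-0.31  0.83 -0.15]
[543.32 -94.9   74.66] [ 0.04 -0.33  0.01]
[543.34 -94.92  74.66] [-0.86  0.47  0.17]
[543.33 -94.92  74.64] [-0.01 -0.    0.87]
```

arm_command:
  motion:
    - [[0, 0, 0], [0, 0, 0.1], 1]
    - [[0, 0, 0], [0, 0, 0.2], 1]
    - [[0, 0, 0], [0, 0, 0.3], 1]
    - [[0, 0, 0], [0, 0, 0.4], 1]
    - [[0, 0, 0], [0, 0, 0.4], 1]
    - [[0, 0, 0], [0, 0, 0.4], 1]

```text
time: 4.65
tool_pos: [543.5, -95.0, 70.9]
tcp_rot: [0.0, 0.707, 0.707, 0.0]
ft_force: [-0.8, 0.6, 4.1]
width: 0.009
grasp_force: 2.2
```

```bash
python3 - <<'E'
from h import *
f=[]
for i in range(8):
    s=manip.sense();f.append(s['ft_force']); manip.get_image('wrist')
print(s['tool_pos'].round(2),np.mean(f,0).round(2),np.round(f,1)[:,2])
E
```

```text
[543.46 -94.96  70.73] [-1.01  0.25  4.44] [4.1 4.5 4.9 3.9 4.9 3.8 4.3 5.2]
```

About 4.4 N means the collar is pressed about 3.5 mm, mid-travel, with its top near z = 74.3. I'll compute the arc offsets for each quarter.

```bash
python3 - <<'E'
import numpy as np
for q in range(4):
    a=np.radians(-116-90*q-9*np.arange(11)); p=4.7*np.c_[np.sin(a),np.cos(a)]
    print(q,[list(v) for v in (p[1:]-p[0]).round(2).tolist()])
E
```

```text
0 [[0.37, -0.64], [0.84, -1.2], [1.4, -1.69], [2.02, -2.09], [2.69, -2.38], [3.41, -2.57], [4.14, -2.64], [4.88, -2.59], [5.6, -2.43], [6.28, -2.16]]
1 [[0.64, 0.37], [1.2, 0.84], [1.69, 1.4], [2.09, 2.02], [2.38, 2.69], [2.57, 3.41], [2.64, 4.14], [2.59, 4.88], [2.43, 5.6], [2.16, 6.28]]
2 [[-0.37, 0.64], [-0.84, 1.2], [-1.4, 1.69], [-2.02, 2.09], [-2.69, 2.38], [-3.41, 2.57], [-4.14, 2.64], [-4.88, 2.59], [-5.6, 2.43], [-6.28, 2.16]]
3 [[-0.64, -0.37], [-1.2, -0.84], [-1.69, -1.4], [-2.09, -2.02], [-2.38, -2.69], [-2.57, -3.41], [-2.64, -4.14], [-2.59, -4.88], [-2.43, -5.6], [-2.16, -6.28]]
```

arm_command:
  motion:
    - [[0, 0, 0], [0.37, -0.64, 0], 1]
    - [[0, 0, 0], [0.84, -1.2, 0], 1]
    - [[0, 0, 0], [1.4, -1.69, 0], 1]

```text
time: 5.35
tool_pos: [526.4, -81.0, 71.0]
tcp_rot: [0.001, 0.707, 0.707, 0.0]
ft_force: [1.8, -1.8, 4.5]
width: 0.007
grasp_force: 2.1
```

```bash
cat > c.py <<'E'
from h import *
f=[]
for i in range(5):
    s=manip.sense();f.append(s['ft_force']); manip.get_image('wrist')
d=s['tool_pos'][:2]-[563.5,-52.7]
print(s['time'],s['tool_pos'].round(2),np.mean(f,0).round(2),np.hypot(*d),np.degrees(np.arctan2(d[1],d[0])))
E
python3 c.py
```

```text
5.55 [525.58 -80.04  70.37] [ 0.34 -0.08  4.84] 46.74985332827502 -144.2028874421541
```

Tracking is steady. I'll finish the first quarter with the remaining offsets, relative to row 3.

arm_command:
  motion:
    - [[0, 0, 0], [0.62, -0.4, 0], 1]
    - [[0, 0, 0], [1.29, -0.69, 0], 1]
    - [[0, 0, 0], [2.01, -0.88, 0], 1]
    - [[0, 0, 0], [2.74, -0.95, 0], 1]
    - [[0, 0, 0], [3.48, -0.9, 0], 1]
    - [[0, 0, 0], [4.2, -0.74, 0], 1]
    - [[0, 0, 0], [4.88, -0.47, 0], 1]
    - [[0, 0, 0], [4.88, -0.47, 0], 1]
    - [[0, 0, 0], [4.88, -0.47, 0], 1]

```text
time: 6.5
tool_pos: [521.6, -30.5, 70.3]
tcp_rot: [-0.001, 0.707, 0.707, 0.001]
ft_force: [0.2, 1.3, 5.2]
width: 0.005
grasp_force: 2.5
```

```bash
python3 c.py
```

```text
6.7 [521.57 -30.56  70.31] [-0.14  1.8   4.72] 47.412240354012134 152.1622312095656
```

arm_command:
  motion:
    - [[0, 0, 0], [0.64, 0.37, 0], 1]
    - [[0, 0, 0], [1.2, 0.84, 0], 1]
    - [[0, 0, 0], [1.69, 1.4, 0], 1]
    - [[0, 0, 0], [2.09, 2.02, 0], 1]
    - [[0, 0, 0], [2.38, 2.69, 0], 1]
    - [[0, 0, 0], [2.57, 3.41, 0], 1]
    - [[0, 0, 0], [2.64, 4.14, 0], 1]
    - [[0, 0, 0], [2.59, 4.88, 0], 1]
    - [[0, 0, 0], [2.43, 5.6, 0], 1]
    - [[0, 0, 0], [2.16, 6.28, 0], 1]

```text
time: 7.75
tool_pos: [583.0, -8.7, 69.6]
tcp_rot: [-0.003, 0.707, 0.707, -0.001]
ft_force: [-3.5, 1.9, 6.6]
width: 0.003
grasp_force: 3.0
```

```bash
python3 c.py
```

```text
7.95 [584.08  -9.21  70.1 ] [-1.83  1.12  5.65] 48.111700250278155 64.67579045198727
```

arm_command:
  motion:
    - [[0, 0, 0], [-0.37, 0.64, 0], 1]
    - [[0, 0, 0], [-0.84, 1.2, -0.02], 1]
    - [[0, 0, 0], [-1.4, 1.69, -0.04], 1]
    - [[0, 0, 0], [-2.02, 2.09, -0.05], 1]
    - [[0, 0, 0], [-2.69, 2.38, -0.05], 1]
    - [[0, 0, 0], [-3.41, 2.57, -0.05], 1]
    - [[0, 0, 0], [-4.14, 2.64, -0.05], 1]
    - [[0, 0, 0], [-4.88, 2.59, -0.05], 1]
    - [[0, 0, 0], [-5.6, 2.43, -0.05], 1]
    - [[0, 0, 0], [-6.28, 2.16, -0.05], 1]

```text
time: 9.0
tool_pos: [606.3, -73.8, 71.2]
tcp_rot: [0.0, 0.707, 0.707, 0.0]
ft_force: [0.2, 2.3, 3.5]
width: 0.004
grasp_force: 2.0
```

```bash
python3 c.py
```

```text
9.2 [605.88 -74.72  71.23] [ 0.23 -0.74  3.81] 47.760470981149744 -27.458464432241747
```

arm_command:
  motion:
    - [[0, 0, 0], [-0.64, -0.37, 0.02], 1]
    - [[0, 0, 0], [-1.2, -0.84, 0.03], 1]
    - [[0, 0, 0], [-1.69, -1.4, 0.03], 1]
    - [[0, 0, 0], [-2.09, -2.02, 0.03], 1]
    - [[0, 0, 0], [-2.38, -2.69, 0.03], 1]
    - [[0, 0, 0], [-2.57, -3.41, 0.03], 1]
    - [[0, 0, 0], [-2.64, -4.14, 0.03], 1]
    - [[0, 0, 0], [-2.59, -4.88, 0.03], 1]
    - [[0, 0, 0], [-2.43, -5.6, 0.03], 1]
    - [[0, 0, 0], [-2.16, -6.28, 0.03], 1]

```text
time: 10.25
tool_pos: [542.7, -95.0, 70.9]
tcp_rot: [0.0, 0.707, 0.707, -0.0]
ft_force: [2.3, -1.7, 4.6]
width: 0.008
grasp_force: 2.2
```

```bash
python3 c.py
```

```text
10.45 [541.83 -94.51  70.3 ] [-0.45 -0.93  4.78] 47.095616693537394 -117.39974533275439
```

The tips are back at the gland and still pressing. I'll hold briefly, then lift straight up.

arm_command:
  motion:
    - [[0, 0, 0], [0, 0, 0], 1]
    - [[0, 0, 0], [0, 0, -0.2], 1]
    - [[0, 0, 0], [0, 0, -0.5], 1]
    - [[0, 0, 0], [0, 0, -1], 1]
    - [[0, 0, 0], [0, 0, -2], 1]
    - [[0, 0, 0], [0, 0, -3.5], 1]
    - [[0, 0, 0], [0, 0, -5], 1]
    - [[0, 0, 0], [0, 0, -6], 1]
    - [[0, 0, 0], [0, 0, -6], 1]
    - [[0, 0, 0], [0, 0, -6], 1]

```text
time: 11.5
tool_pos: [543.4, -94.9, 131.1]
tcp_rot: [0.0, 0.707, 0.707, 0.0]
ft_force: [-0.7, -0.1, -0.1]
width: 0.005
grasp_force: 0.0
```

```bash
python3 c.py; python3 - <<'E'
from h import *
b=snap('scene','s2');B=b['frame'][120:320,20:292];A=np.load('pics/s1.npz')['F'][120:320,20:292]
cv2.imwrite('pics/v2.png',cv2.resize(np.hstack([A,B]),(800,294),interpolation=cv2.INTER_CUBIC)[:,:,::-1])
E
```

```text
11.7 [542.74 -94.67 129.97] [ 0.07  0.45 -0.09] 46.82594652418736 -116.31659316788095
```

View pics/v2.png

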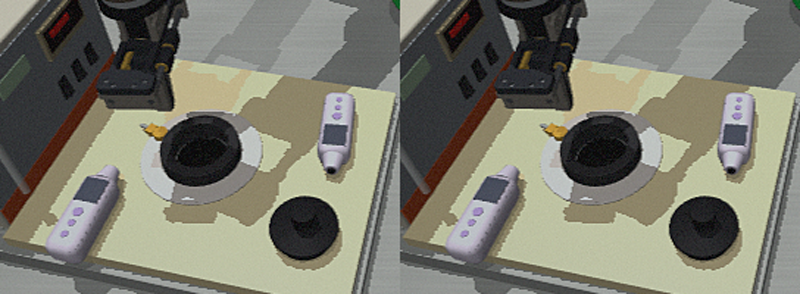

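The before and after views match: the collar is up at (600,150), the bystanders haven't moved, and the gripper is clear. Handing in.

```bash
python3 -c "
from bench import manip;print(manip.close_job())"
```

```text
the job is handed in; nothing more can be done
None
```

I traced the collar clockwise all the way round, with every reading between 3.5 and 6.6 N (about 3–5 mm down). I then lifted off at the gland: the collar is back up, both thermometers and the plug look unmoved, and the job is handed in at about 12 s, though no verdict came back.

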